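Fit the keyed shaft into the mixer drive hub and hold it home

ROBOT

A 7-joint arm with a two-finger parallel gripper is mounted at the origin on the work surface. World frame = base frame: x ahead of the robot, y to its left, z up, the work surface at z = 0. Lengths are in m, angles in rad, forces in N, time in s.
With the tool pointing down it reaches from about 0.425 to 0.95 m from the base axis. Payload 16.7 kg.
Tool frame: the origin (TCP) lies between the finger pads; the fingertips stand 8 mm ahead of it and the grasp point (between the pads) lies 11 mm behind it (env.nose_length is the distance from the TCP to the fingertips, in m); z points along the fingers, y is the line along which they close (so a half turn about z gives the same grasp; the last joint's range is limited). The gripper opens to 94 mm and grips with 3 to 60 N. Pads are 16 mm wide; open, the fingers measure 119 mm over their backs; the gripper's body (75 mm by 177 mm) begins 78 mm behind the grasp point.
Start: joints at [-1.357, 0.426, 0.074, 1.606, -0.034, 1.111, -0.067], TCP at [0.24, 0.631, 0.213] pointing down, gripper open.
Joint ranges: [-2.85, 2.85], [-0.5, 2.14], [-1.23, 1.37], [0.21, 2.46], [-1.02, 4.16], [0.16, 2.05], [-2.73, 2.73]. Speed limits (rad/s): [1.89, 1.89, 2.39, 2.39, 3.01, 3.01, 3.01].

INTERFACE

Orientations are given as [roll, pitch, yaw] about the fixed x, y, z axes, in that order (R = Rz(yaw) Ry(pitch) Rx(roll)).
In Python, from workcell import env gives the robot as it stands. The module is installed in compiled form; this text tells all that it offers.
- The arm moves only by the tool drive_tool, never from a script. Its argument "increments" is a list of rows, each an object with "offset": the shift along the tool's x, y, z in m, a list of three; "turn": the turn about the tool's z in rad; "jaw": the gripper's target within -1 to 1 (shut at 1, half-way at 0, fully open at -1). A call has 1 to 8 rows; each row shifts and turns the commanded pose from where the row before left it, along the tool's axes as they then stand; what a row does not reach is not made up. A row lasts 1/8 s, in which the tool goes at most 62.5 mm and 10.7 degrees, less where a joint would pass 70% of its speed; a pose out of reach is approached as far as the arm can. A call is refused whole if a number of a shift passes 0.0625 or a number of a turn 0.188, either way. A call with a gripper value outside its range is refused whole. The fingers move at their own pace and stop on an object; "newtons" is the grip in N (left out, the last holds). Time passes only in rows, so rows that do not move let the fingers close. It gives the time, the measured TCP pose, the force, the opening and the grip force at its end, in the units of the state.
- env.sense(): the state, without advancing time (a new reading comes with each control period).
- env.camera(name): name is "scene" or "top"; returns a dict with "img" (480x640x3 uint8, red, green, blue), "fx", "fy", "cx", "cy" (pixels), "k1" (the pictures are not rectified: a ray, as slopes to the right and down, at radius r is drawn at 1 + k1 r^2 times it, then the intrinsics apply), "position" and "rotation" of the camera in the world. Camera axes: x right, y up, looking along -z (the intrinsics and any distortion apply to the point x, -y, -z); pixel columns grow to the right and rows downward; lengths in m; the calibration is good to about 2 mm. A picture is of the moment at which its call begins. There is no depth.
- env.close_job(): hands the job in; it is judged then, once.
The state is a dict: "time_s": time; "joint_positions": joint angles; "qd": joint speeds; "tau": joint torques, N m; "tool_pos": TCP position; "tcp_rot": TCP orientation; "force": force on the tool from outside, world axes, zero at the start; "wrist_torque": the same for the moment, N m; "width": finger opening in m; "grip_force": force on a finger pad.
Only numpy, scipy, OpenCV 4.12 (cv2) and the standard library are available. Lean on these libraries where they do the work, as an engineer would, in place of code of your own. Each camera call takes 0.05 s, during which the arm holds its last target. There are 200 camera calls.

TASK

Pull open the drawer of the accessory unit by its handle, take out the keyed drive shaft (the one with the flat head and the key) and push it tip first into the hub of the mixer drive, turning it until its key slips into the keyway, then keep pushing against the spring until its collar sits on the hub. Finish while still holding the shaft by its head, pressed fully home, so that a colleague can lock it: do not let go. Leave the other shaft in the rack and the other things where they stand.

Things in the scene. Friction and masses are not known exactly. Their poses are not given: they have to be found in the camera images.
- cabinet: fixed white bench-top drawer unit, 210 mm deep (its +x, away from the robot), 200 wide (y), 132 high; origin on the worktop below the middle of its carcass front edge. The drawer opens along its -x. Its heading varies.
- drawer (a joint): opening of the drawer in m, 0 shut to 0.170 fully out; about 2 N of friction, no catch, stays where it is left. It must be out by more than 0.10 to get at the shafts
- drawer_handle (a point): middle of the drawer's handle: a round bar 10 mm thick, 100 long, level across the drawer (along y), 100 above the worktop, 45 in front of the drawer front (15 thick, its top 128 above the worktop). Moves with the drawer; axes as the cabinet's.
- shaft: the keyed steel drive shaft, 90 mm tall, about 260 g, 20 across, standing tip down in the drawer's rack (tip 20 above the worktop, in a round socket 12 deep with 0.75 play), turned any way up to 0.6 rad from the cabinet's heading. Origin: centre of the tip's underside; z up along the shaft; x towards the key. Tip rim bevelled 3 mm.
- shaft_key (a point): lower outer end of the shaft's one key: a ridge 6 mm wide on the shaft's +x side, reaching 15 from the axis, from 16 to 46 above the tip. Above it a collar 36 across (46 to 52 above the tip) carries a 6 wide pointer on the key's side, reaching 26 from the axis, seen from above.
- shaft_head (a point): middle of the shaft's flat head, 74 mm above the tip, on the axis: a block 34 long (shaft x), 14 thick (y), 32 high (58 to 90 above the tip), to be gripped across its thickness; below it a neck 16 across, 6 high, then the collar.
- plain_shaft: the other shaft in the rack, to be left there: 20 mm across too but without key; collar 30 across without pointer, round knob 22 across, 78 tall; origin at its tip. The two stand in sockets 45 either side of the drawer's middle, either in either, 110 behind the handle bar.
- drive: fixed white mixer drive base, 150 x 150 mm, 70 high, with an upright steel hub 54 across in its middle, its flat top 90 above the worktop. Origin on the worktop on the hub's axis. The hub's keyway lies on the +x side, the black panel on the -x side. Its heading varies by up to 0.6 rad either way. The hub does not turn.
- hub_mouth (a point): centre of the hub's bore in its top face; axes as the drive base (x towards the keyway, z up). Bore 23 mm across; keyway 8.5 wide, to 17.7 from the axis, all the way down. The key meets the top face when the tip is 16 deep and drops in only within 0.1 to 0.2 rad of the keyway. Home: collar on the top face, tip 46 deep.
- seat (a joint): spring-loaded seat in the bore, m pushed down: 0 at rest (its top 34 mm below the hub's face), 0.012 with the shaft home. The spring pushes up with 5 N at first and 11 N with the shaft home: a shaft let go rises again by about 12 mm.
- flask: small long-necked glass flask, 140 tall, 62 across; origin at its underside (sizes in mm); leave it alone
- beaker: open glass beaker, 90 tall, 70 across; origin at its underside (sizes in mm); leave it alone
- amber_bottle: amber bottle with blue cap, 190 tall, 76 across; origin at its underside (sizes in mm); leave it alone
- amber_jar: amber jar with white lid, 100 tall, 60 across; origin at its underside (sizes in mm); leave it alone
- bowl: shallow steel bowl, 50 tall, 120 across; origin at its underside (sizes in mm); leave it alone
- spatula: spatula lying on the worktop to the robot's right; origin at its underside (sizes in mm); leave it alone
Not all that is in view belongs to the job. What is shaped like the drive but blue or pink is not meant.

How it is judged:
By the outcome, as a careful person would: the job done as asked, in the order asked, and still so for the second after the job is handed in, while the arm keeps its last pose, push and grip.
It also fails if it takes over 58 s, if anything falls off the work surface, if the arm or the gripper's body presses on something with over 40 N, if the wrist force passes 120 N, or if a joint passes its speed limit or range.

## Working session

There is one attempt and no reset: what is moved stays moved. The work goes in short steps, Python scripts to look and compute and a tool call to move; the robot and the scene stay as the last step left them, time stands still between calls to the robot, and variables do not carry over. Pictures are saved under pics/ and viewed, at most 10 in all, crops included, and the job is handed in when it is done.

Besides the shell and the picture viewer there is one more tool, called by a JSON object that holds its "name" and its "arguments". drive_tool: Moves the arm, as the interface text tells. Its arguments: {"type":"object","properties":{"increments":{"type":"array"},"newtons":{"type":"number"}},"required":["increments"]}

```bash
mkdir -p pics; cat > h.py <<'E'
import numpy as np, cv2, pickle, sys
from workcell import env
def snap(n,tag):
    c=env.camera(n); pickle.dump(c,open(f'pics/{tag}.pkl','wb')); cv2.imwrite(f'pics/{tag}.png',c['img'][:,:,::-1]); return c
def load(tag): return pickle.load(open(f'pics/{tag}.pkl','rb'))
def crop(tag,u0,v0,u1,v1,s):
    im=load(tag)['img'][v0:v1,u0:u1,::-1]; cv2.imwrite(f'pics/{tag}_c{u0}_{v0}.png',cv2.resize(im,None,fx=s,fy=s,interpolation=cv2.INTER_CUBIC))
def pix(c,P):
    p=(np.asarray(P,float)-c['position'])@np.asarray(c['rotation']); a=p[...,0]/-p[...,2]; b=-p[...,1]/-p[...,2]
    f=1+c['k1']*(a*a+b*b); return np.stack([c['cx']+c['fx']*a*f,c['cy']+c['fy']*b*f],-1)
def at(c,uv,z):
    x=(uv[0]-c['cx'])/c['fx'];y=(uv[1]-c['cy'])/c['fy'];a,b=x,y
    for _ in range(20):
        f=1+c['k1']*(a*a+b*b);a,b=x/f,y/f
    d=np.asarray(c['rotation'])@np.array([a,-b,-1.]);p=np.asarray(c['position']);return p+d*(z-p[2])/d[2]
E
python3 - <<'E'
from h import *
for n in('top','scene'):
    c=snap(n,n+'0');print(n,c['position'],c['rotation'],c['fx'],c['k1'])
s=env.sense();print(s)
E
```

```text
top [ 0.41302982 -0.00459253  1.42854486] [ 0.09948845  0.00591152 -1.55599634] 553.9858668785583 0.05507978697358544
scene [ 1.36979256 -0.4843967   1.28388803] [0.65123157 0.01828815 1.02793557] 494.5631706308041 -0.1303403053870092
{'time_s': 0.1, 'joint_positions': array([-1.35750831,  0.42666874,  0.0738883 ,  1.60653511, -0.03408327,
        1.11081496, -0.06708311]), 'qd': array([ 0.00128289, -0.00147656,  0.00028837, -0.00022357,  0.0005339 ,
        0.0007629 , -0.00287255]), 'tau': array([ 8.98402330e-03, -9.37474465e+01,  3.67698289e+00, -4.55042195e+01,
       -4.85750393e-02,  1.69509044e-02,  1.38938817e-04]), 'tool_pos': array([0.23945917, 0.63068166, 0.21285066]), 'tcp_rot': array([-3.14043179e+00,  1.11121783e-04,  2.77876550e+00]), 'force': array([-0.5361372 , -0.32980026, -0.55488299]), 'wrist_torque': array([-0.00467028, -0.00794447,  0.02566719]), 'grip_force': 0.0, 'width': 0.09406619900794631}
```

View pics/top0.png

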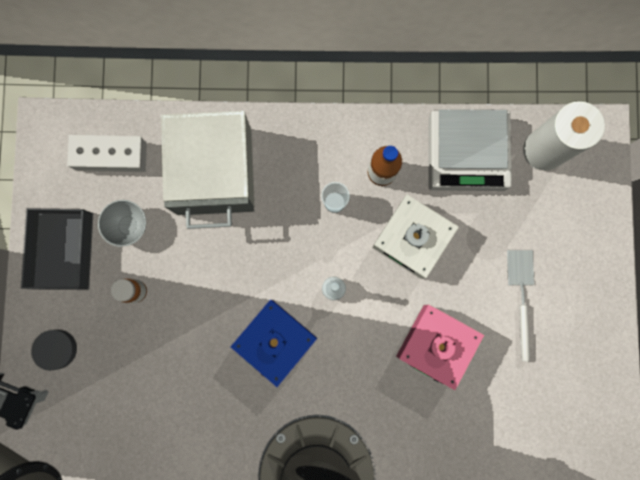

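View pics/scene0.png

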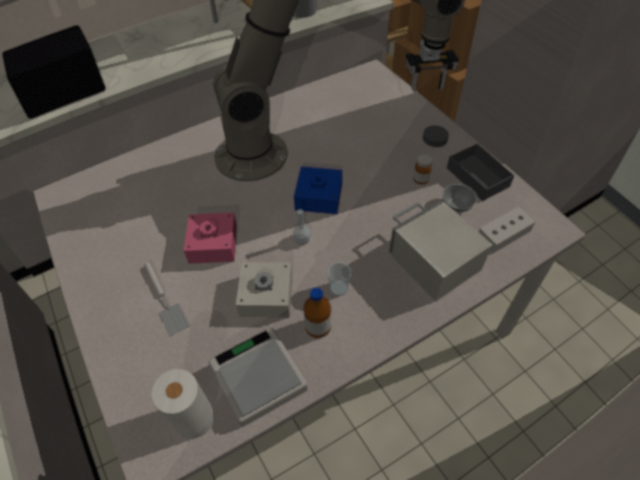

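The top view shows the cabinet at about (205,160), with its handle bar from (188,226) to (231,224). The white drive is at (417,236). The bottle (386,165), beaker (335,197) and flask (334,289) stand between the two. The scene view shows the same layout.

```bash
cat >> h.py <<'E'
from scipy.spatial.transform import Rotation as Ro
def fix(c):
    c=dict(c)
    if np.ndim(c['rotation'])==1: c['rotation']=Ro.from_euler('xyz',c['rotation']).as_matrix()
    return c
_l=load
def load(t): return fix(_l(t))
E
python3 - <<'E'
from h import *
im=load('top0')['img'][:,:,::-1]
a=cv2.resize(im[185:245,150:270],(800,400),interpolation=3)
b=cv2.resize(im[190:285,365:465],(421,400),interpolation=3)[:, :]
crop('top0',150,185,270,245,6)
o=cv2.resize(im[190:285,365:467],None,fx=6,fy=6,interpolation=3);cv2.imwrite('pics/drive0.png',o)
cv2.imwrite('pics/handle0.png',cv2.resize(im[185:245,155:285],None,fx=6,fy=6,interpolation=3))
c=load('top0')
print('handle',at(c,(188,226),.1),at(c,(231,224),.1))
for p in [(162,115),(246,113),(249,205),(165,205)]: print('cab',at(c,p,.132))
print('hub',at(c,(417,236),.09))
for n,p,z in [('beaker',(336,197),.09),('flask',(333,289),.14),('bottle',(390,154),.19),('jar',(122,291),.1),('bowl',(122,223),.05)]: print(n,at(c,p,z))
E
```

```text
handle [0.60389146 0.31888564 0.1       ] [0.61032584 0.21534784 0.1       ]
cab [0.86668635 0.38229851 0.132     ]
cab [0.87528148 0.18152456 0.132     ]
cab [0.65166772 0.16876563 0.132     ]
cab [0.64858183 0.3670331  0.132     ]
hub [ 0.5886548  -0.23598806  0.09      ]
beaker [ 0.68225651 -0.03831032  0.09      ]
flask [ 0.45542884 -0.0325877   0.14      ]
bottle [ 0.76302699 -0.15761083  0.19      ]
jar [0.44524219 0.4691279  0.1       ]
bowl [0.61611552 0.49544554 0.05      ]
```

View pics/drive0.png

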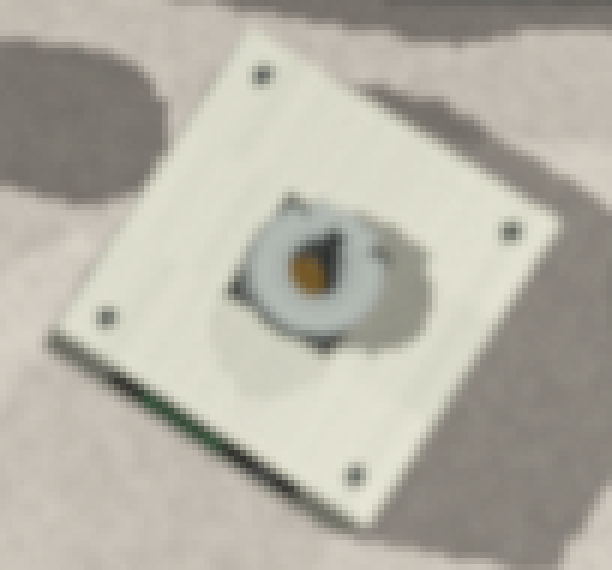

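View pics/handle0.png

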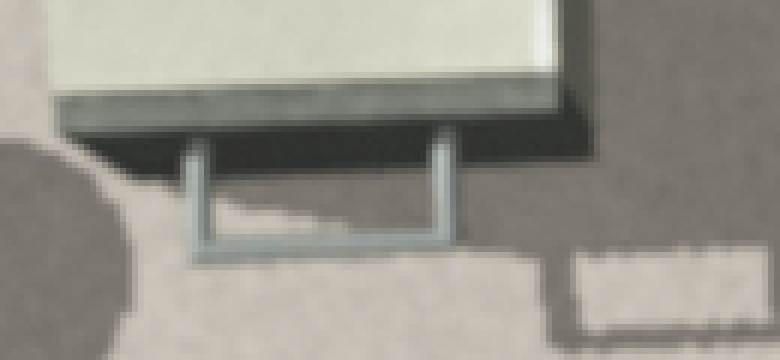

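In the drive crop the hub centre is at (316,268). The top-plate corners are (250,30), (562,222), (370,525) and (55,330), and the panel is on the lower-left edge with the keyway towards the upper right. The handle crop shows the bar's axis running from (193,250) to (455,237).

```bash
python3 - <<'E'
from h import *
c=load('top0')
D=lambda p,z:at(c,(365+(p[0]+.5)/6-.5,190+(p[1]+.5)/6-.5),z)
H=lambda p,z:at(c,(155+(p[0]+.5)/6-.5,185+(p[1]+.5)/6-.5),z)
k=[D(p,.07) for p in [(250,30),(562,222),(370,525),(55,330)]]
print('ctr',np.mean(k,0),'hub',D((316,268),.09))
for i in range(4):
    d=k[(i+1)%4]-k[i];print(np.linalg.norm(d),np.arctan2(d[1],d[0])%(np.pi/2))
d=(k[0]+k[1]-k[2]-k[3]);print('yaw',np.arctan2(d[1],d[0]), 'keyway pix tip',D((332,236),.09))
a,b=H((193,250),.1),H((455,237),.1);d=a-b;print(a,b,'mid',(a+b)/2,'len',np.linalg.norm(d),'cabyaw',np.arctan2(d[1],d[0])-np.pi/2)
a,b=H((50,92),.132),H((558,75),.132);d=a-b;print(a,b,'mid',(a+b)/2,'len',np.linalg.norm(d),'cabyaw',np.arctan2(d[1],d[0])-np.pi/2)
s=env.sense();print(Ro.from_euler('xyz',s['tcp_rot']).as_matrix())
E
```

```text
ctr [ 0.5923469  -0.23711006  0.07      ] hub [ 0.59294702 -0.23660281  0.09      ]
0.14975044193503143 1.0186649665440708
0.14840557554455996 1.010090799599983
0.1503584131903568 1.0239278647946795
0.14920326148681567 1.0060755825901777
yaw -0.5627185167336904 keyway pix tip [ 0.60610368 -0.24308486  0.09      ]
[0.60323624 0.32187031 0.1       ] [0.61010136 0.21675142 0.1       ] mid [0.6066688  0.26931087 0.1       ] len 0.10534282672414064 cabyaw 0.0652155114764168
[0.66068111 0.37241138 0.132     ] [0.67064424 0.17261671 0.132     ] mid [0.66566268 0.27251405 0.132     ] len 0.20004292456140038 cabyaw 0.0498255870131008
[[-9.34897145e-01  3.54918629e-01 -3.08125524e-04]
 [ 3.54918745e-01  9.34896475e-01 -1.12472893e-03]
 [-1.11121783e-04 -1.16086539e-03 -9.99999320e-01]]
```

```bash
cat >> h.py <<'E'
def plan(x,y,z,ya,n=None):
    "ya: wanted world angle of tool y (mod pi). prints rows of tool offset mm & turn, from the present pose (tool down)"
    s=env.sense(); R=Ro.from_euler('xyz',s['tcp_rot']).as_matrix(); p=s['tool_pos']
    th=np.arctan2(R[1,1],R[0,1]); t=-((ya-th+np.pi/2)%np.pi-np.pi/2)
    d=np.array([x,y,z])-p
    if n is None: n=int(np.ceil(max(np.linalg.norm(d)/.055,abs(t)/.18,1)))
    print('pos',p.round(4),'yang',round(th,4),'tilt',np.degrees(np.arccos(-R[2,2])).round(2),'q7',s['joint_positions'][6].round(2),'F',s['force'].round(1),'w',round(s['width'],4),'t',round(s['time_s'],2),'n',n,'turn',round(t,3))
    for i in range(n):
        Ri=R@Ro.from_euler('z',t*i/n).as_matrix(); print((Ri.T@d/n).round(4),round(t/n,3))
E
python3 -c "
from h import *
plan(.607,.2695,.2,.055)"
```

```text
pos [0.2395 0.6307 0.2129] yang 1.208 tilt 0.07 q7 -0.07 F [-0.5 -0.3 -0.6] w 0.0941 t 0.1 n 10 turn 1.153
[-0.0472 -0.0207  0.0013] 0.115
[-0.0493 -0.0152  0.0013] 0.115
[-0.0507 -0.0094  0.0013] 0.115
[-0.0514 -0.0035  0.0013] 0.115
[-0.0515  0.0024  0.0013] 0.115
[-0.0508  0.0083  0.0013] 0.115
[-0.0496  0.0141  0.0013] 0.115
[-0.0476  0.0197  0.0013] 0.115
[-0.045   0.0251  0.0013] 0.115
[-0.0418  0.0301  0.0013] 0.115
```

{"name": "drive_tool", "arguments": {"increments": [{"offset":[-0.047,-0.021,0],"turn":0.115,"jaw":0},{"offset":[-0.049,-0.015,0],"turn":0.115,"jaw":0},{"offset":[-0.051,-0.009,0],"turn":0.115,"jaw":0},{"offset":[-0.051,-0.0035,0],"turn":0.115,"jaw":0},{"offset":[-0.0515,0.0025,0],"turn":0.115,"jaw":0},{"offset":[-0.051,0.008,0],"turn":0.115,"jaw":0},{"offset":[-0.05,0.014,0],"turn":0.115,"jaw":0},{"offset":[-0.048,0.02,0],"turn":0.115,"jaw":0}], "newtons": 30}}

```text
time_s: 1.1
tool_pos: [0.5349, 0.3405, 0.2133]
tcp_rot: [-3.141, 0.0, 1.855]
force: [0.5, 0.0, 0.5]
width: 0.0472
grip_force: 0.0
```

```bash
python3 -c "
from h import *
plan(.607,.2695,.2,.055)"
```

```text
pos [0.5349 0.3405 0.2133] yang 0.2844 tilt 0.02 q7 -0.24 F [0.5 0.  0.5] w 0.0472 t 1.1 n 2 turn 0.229
[-0.0442  0.0247  0.0067] 0.115
[-0.0411  0.0296  0.0067] 0.115
```

{"name": "drive_tool", "arguments": {"increments": [{"offset":[-0.044,0.025,0],"turn":0.115,"jaw":0},{"offset":[-0.041,0.03,0],"turn":0.114,"jaw":0},{"offset":[0,0,0.03],"turn":0,"jaw":0},{"offset":[0,0,0.03],"turn":0,"jaw":0}]}}

```text
time_s: 1.6
tool_pos: [0.6074, 0.2708, 0.1525]
tcp_rot: [-3.142, 0.0, 1.628]
force: [-0.0, 0.3, 0.4]
width: 0.0471
grip_force: 0.0
```

```bash
python3 -c "
from h import *
plan(.607,.2695,.089,.055)
c=fix(snap('top','top1'));print(pix(c,[[.607,.2695,.1]]))
crop('top1',150,180,280,270,5)"
```

```text
pos [0.6074 0.2708 0.1525] yang 0.0577 tilt 0.01 q7 -0.25 F [-0.   0.3  0.4] w 0.0471 t 1.6 n 2 turn 0.003
[-0.0006 -0.0002  0.0317] 0.001
[-0.0006 -0.0002  0.0317] 0.001
[[208.53605979 225.0312904 ]]
```

View pics/top1_c150_180.png

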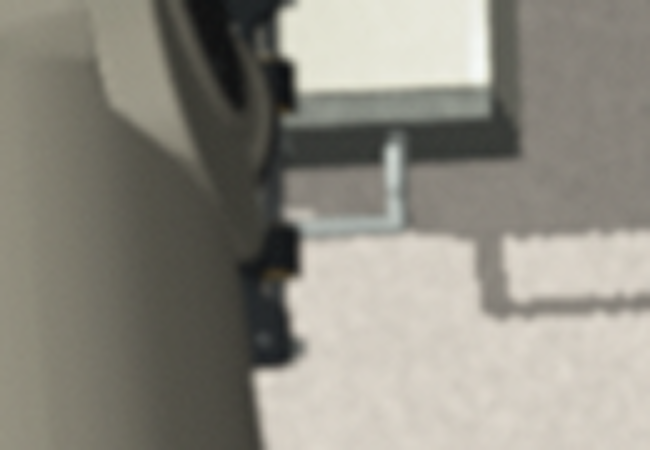

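The arm hides part of the handle, but the bar at crop (305–405, 225) runs in under the fingers as planned. I'll descend, grip and pull.

{"name": "drive_tool", "arguments": {"increments": [{"offset":[0,0,0.032],"turn":0,"jaw":0},{"offset":[0,0,0.031],"turn":0,"jaw":0},{"offset":[0,0,0],"turn":0,"jaw":1},{"offset":[0,0,0],"turn":0,"jaw":1},{"offset":[0,0,0],"turn":0,"jaw":1},{"offset":[0,0,0],"turn":0,"jaw":1}]}}

```text
time_s: 2.4
tool_pos: [0.6064, 0.2717, 0.0914]
tcp_rot: [-3.14, -0.001, 1.63]
force: [-23.3, -2.2, 18.6]
width: 0.0104
grip_force: 11.2
```

{"name": "drive_tool", "arguments": {"increments": [{"offset":[0,0,0],"turn":0,"jaw":1},{"offset":[0,0,0],"turn":0,"jaw":1}]}}

```text
time_s: 2.65
tool_pos: [0.6057, 0.2718, 0.0913]
tcp_rot: [-3.139, -0.0, 1.63]
force: [-11.7, -2.0, 12.5]
width: 0.0086
grip_force: 30.0
```

{"name": "drive_tool", "arguments": {"increments": [{"offset":[0,-0.01,0],"turn":0,"jaw":1},{"offset":[0,-0.02,0],"turn":0,"jaw":1},{"offset":[0,-0.025,0],"turn":0,"jaw":1},{"offset":[0,-0.025,0],"turn":0,"jaw":1}]}}

```text
time_s: 3.15
tool_pos: [0.5272, 0.2667, 0.0913]
tcp_rot: [3.139, -0.001, 1.629]
force: [2.7, -0.9, 4.9]
width: 0.0088
grip_force: 30.0
```

{"name": "drive_tool", "arguments": {"increments": [{"offset":[0,-0.025,0],"turn":0,"jaw":1},{"offset":[0,-0.025,0],"turn":0,"jaw":1},{"offset":[0,-0.015,0],"turn":0,"jaw":1},{"offset":[0,0,0],"turn":0,"jaw":1},{"offset":[0,0,0],"turn":0,"jaw":0},{"offset":[0,0,0],"turn":0,"jaw":0}]}}

```text
time_s: 3.9
tool_pos: [0.4623, 0.2631, 0.0906]
tcp_rot: [3.141, -0.0, 1.63]
force: [-0.3, -0.1, 0.5]
width: 0.0257
grip_force: 0.0
```

{"name": "drive_tool", "arguments": {"increments": [{"offset":[0,0,-0.04],"turn":0,"jaw":0},{"offset":[0,0,-0.06],"turn":0,"jaw":0},{"offset":[0,0,-0.06],"turn":0,"jaw":0},{"offset":[0.06,0,0],"turn":0,"jaw":0},{"offset":[0.06,0,0],"turn":0,"jaw":0},{"offset":[0.06,0,0],"turn":0,"jaw":0},{"offset":[0.06,0,0],"turn":0,"jaw":0}]}}

```text
time_s: 4.78
tool_pos: [0.4478, 0.5045, 0.2504]
tcp_rot: [-3.141, -0.0, 1.63]
force: [0.7, -0.1, 1.7]
width: 0.0468
grip_force: 0.0
```

```bash
python3 -c "
from h import *
c=fix(snap('top','top2'));snap('scene','scene2')
h=np.array([.4623,.2631,.1]);u=np.array([np.cos(.056),np.sin(.056),0]);v=np.array([-u[1],u[0],0])
for s in(-1,1):
  P=h+.11*u+s*.045*v+[0,0,.01];print(P,pix(c,P))
crop('top2',150,190,280,290,6)"
```

```text
[0.57464625 0.22432732 0.11      ] [226.13228165 238.0621992 ]
[0.56960888 0.31418624 0.11      ] [188.43872774 239.60684503]
```

View pics/top2_c150_190.png

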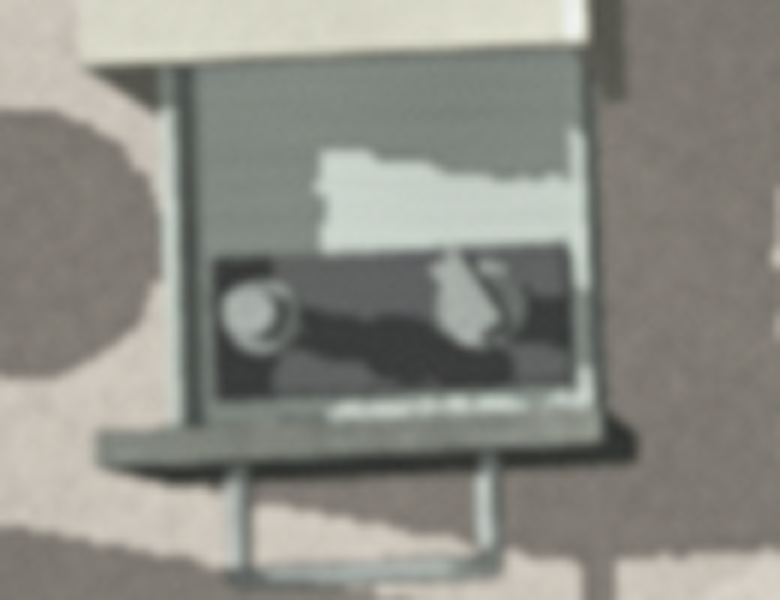

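The drawer is open. The keyed shaft is in the right-hand socket, around crop (470,295), and the plain one on the left at (258,315). I need a larger crop for its orientation.

```bash
python3 -c "
from h import *
im=load('top2')['img'][225:253,212:248,::-1].astype(float)
im=np.clip((im-20)*1.5,0,255).astype('uint8')
a=cv2.resize(im,None,fx=16,fy=16,interpolation=cv2.INTER_CUBIC)
c=load('scene2');p=pix(c,[.5746,.2243,.09]);print(p);u,v=p.astype(int)
b=c['img'][v-20:v+20,u-20:u+20,::-1]
b=cv2.resize(b,(448,448),interpolation=cv2.INTER_CUBIC)[:, :220+0] if 0 else cv2.resize(b,(224,224),interpolation=cv2.INTER_CUBIC)
o=np.zeros((448,800,3),np.uint8);o[:,:576]=a;o[:224,576:]=b
cv2.imwrite('pics/shaft2.png',o)"
```

```text
[388.15404819 210.97553026]
```

View pics/shaft2.png

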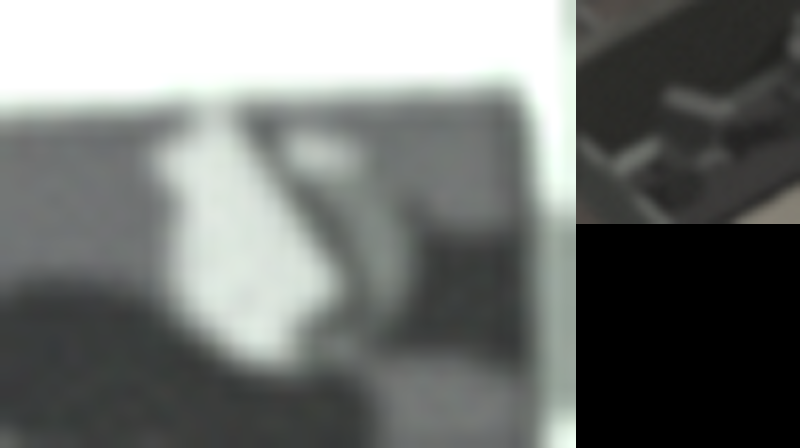

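Enlarged crop: the head's right edge runs from (238,109) to (350,280) and its far corner is at (156,158), so the centre is about (253,220). The key and pointer face up-left, towards +x.

```bash
python3 -c "
from h import *
c=load('top2')
S=lambda p,z:at(c,(212+(p[0]+.5)/16-.5,225+(p[1]+.5)/16-.5),z)
a,b=S((238,109),.11),S((350,280),.11);d=a-b
print('ang',np.arctan2(d[1],d[0]),'len',np.linalg.norm(d),'ctr',S((253,220),.11))
t=np.arctan2(d[1],d[0])
# template check: model silhouettes
P=S((253,220),.11)
e=np.array([np.cos(t),np.sin(t),0]);f=np.array([-e[1],e[0],0])
for i,j in((1,1),(1,-1),(-1,-1),(-1,1)): q=pix(c,P+.017*i*e+.007*j*f);print((q-[212,225]+.5)*16-.5)
q=pix(c,P+[0,0,-.038]);print('collar',(q-[212,225]+.5)*16-.5)
plan(P[0],P[1],.2,t+np.pi/2)"
```

```text
ang 0.6009052437168638 len 0.03099581472568321 ctr [0.57415961 0.22141367 0.11      ]
[152.2222558  151.86837951]
[231.01887213 100.63669489]
[353.87192468 288.21079701]
[275.00789447 339.66544625]
collar [294.42125043 250.52654727]
pos [0.4449 0.5091 0.2487] yang 0.0661 tilt 0.09 q7 -0.74 F [-1.  -0.  -0.7] w 0.0469 t 4.88 n 6 turn 1.036
[-0.0493  0.0183  0.0081] 0.173
[-0.0454  0.0265  0.0081] 0.173
[-0.0401  0.0339  0.0081] 0.173
[-0.0337  0.0403  0.0081] 0.173
[-0.0263  0.0455  0.0081] 0.173
[-0.0181  0.0494  0.0081] 0.173
```

{"name": "drive_tool", "arguments": {"increments": [{"offset":[-0.049,0.018,0],"turn":0.173,"jaw":0},{"offset":[-0.045,0.0265,0],"turn":0.173,"jaw":0},{"offset":[-0.04,0.034,0],"turn":0.173,"jaw":0},{"offset":[-0.034,0.04,0],"turn":0.173,"jaw":0},{"offset":[-0.026,0.0455,0],"turn":0.173,"jaw":0},{"offset":[-0.018,0.049,0],"turn":0.171,"jaw":0},{"offset":[0,0,0.03],"turn":0,"jaw":0},{"offset":[0,0,0],"turn":0,"jaw":0}]}}

```text
time_s: 5.88
tool_pos: [0.5735, 0.2145, 0.2189]
tcp_rot: [-3.141, 0.003, 0.593]
force: [0.1, 1.0, 0.4]
width: 0.0472
grip_force: 0.0
```

```bash
python3 -c "
from h import *
plan(.5742,.2225,.088,.6+np.pi/2,1)"
```

```text
pos [0.5735 0.2145 0.2189] yang -0.9773 tilt 0.19 q7 -1.19 F [0.1 1.  0.4] w 0.0472 t 5.88 n 1 turn -0.007
[ 0.0055 -0.0062  0.1309] -0.007
```

{"name": "drive_tool", "arguments": {"increments": [{"offset":[0.0055,-0.006,0.02],"turn":-0.007,"jaw":0},{"offset":[0,0,0.03],"turn":0,"jaw":0},{"offset":[0,0,0.03],"turn":0,"jaw":0},{"offset":[0,0,0.02],"turn":0,"jaw":0},{"offset":[0,0,0],"turn":0,"jaw":0}]}}

```text
time_s: 6.5
tool_pos: [0.575, 0.2234, 0.1193]
tcp_rot: [-3.142, 0.002, 0.602]
force: [-0.2, -0.1, 0.6]
width: 0.0472
grip_force: 0.0
```

```bash
python3 -c "
from h import *
plan(.5742,.2225,.088,.6+np.pi/2,1)"
```

```text
pos [0.575  0.2234 0.1193] yang -0.9692 tilt 0.12 q7 -1.12 F [-0.2 -0.1  0.6] w 0.0472 t 6.5 n 1 turn 0.002
[-0.0011  0.0003  0.0313] 0.002
```

Close with a light grip first so that the head aligns itself, then firm up.

{"name": "drive_tool", "arguments": {"increments": [{"offset":[-0.001,0,0.016],"turn":0,"jaw":0},{"offset":[0,0,0.015],"turn":0,"jaw":0},{"offset":[0,0,0],"turn":0,"jaw":1},{"offset":[0,0,0],"turn":0,"jaw":1},{"offset":[0,0,0],"turn":0,"jaw":1},{"offset":[0,0,0],"turn":0,"jaw":1}], "newtons": 8}}

```text
time_s: 7.25
tool_pos: [0.5752, 0.2226, 0.0899]
tcp_rot: [3.142, -0.001, 0.601]
force: [1.5, -0.7, 1.9]
width: 0.0141
grip_force: 8.0
```

{"name": "drive_tool", "arguments": {"increments": [{"offset":[0,0,0],"turn":0,"jaw":1},{"offset":[0,0,0],"turn":0,"jaw":1},{"offset":[0,0,-0.01],"turn":0,"jaw":1},{"offset":[0,0,-0.02],"turn":0,"jaw":1},{"offset":[0,0,-0.04],"turn":0,"jaw":1},{"offset":[0,0,-0.05],"turn":0,"jaw":1},{"offset":[0,0,-0.05],"turn":0,"jaw":1},{"offset":[0,0,0],"turn":0,"jaw":1}], "newtons": 50}}

```text
time_s: 8.25
tool_pos: [0.5766, 0.2227, 0.2643]
tcp_rot: [-3.142, -0.007, 0.6]
force: [-0.2, -0.3, -3.5]
width: 0.0137
grip_force: 50.0
```

```bash
python3 -c "
from h import *
plan(.5927,-.2367,.26,-.556+np.pi/2)
s=env.sense();print(s['joint_positions'].round(2))"
```

```text
pos [0.5766 0.2227 0.2643] yang -0.9705 tilt 0.38 q7 -1.21 F [-0.2 -0.3 -3.5] w 0.0137 t 8.25 n 9 turn 1.156
[-0.0274  0.0431  0.0003] 0.128
[-0.0216  0.0463  0.0003] 0.128
[-0.0155  0.0487  0.0003] 0.128
[-0.0091  0.0503  0.0003] 0.128
[-0.0026  0.051   0.0003] 0.128
[0.0039 0.0509 0.0003] 0.128
[0.0104 0.05   0.0003] 0.128
[0.0167 0.0483 0.0003] 0.128
[0.0228 0.0457 0.0003] 0.128
[-1.02  0.34  0.71  1.72 -0.24  1.16 -1.21]
```

{"name": "drive_tool", "arguments": {"increments": [{"offset":[-0.0275,0.043,0],"turn":0.128,"jaw":1},{"offset":[-0.0215,0.0465,0],"turn":0.128,"jaw":1},{"offset":[-0.0155,0.0485,0],"turn":0.128,"jaw":1},{"offset":[-0.009,0.05,0],"turn":0.128,"jaw":1},{"offset":[-0.0025,0.051,0],"turn":0.128,"jaw":1},{"offset":[0.004,0.051,0],"turn":0.128,"jaw":1},{"offset":[0.0105,0.05,0],"turn":0.128,"jaw":1},{"offset":[0.0165,0.0485,0],"turn":0.128,"jaw":1}]}}

```text
time_s: 9.25
tool_pos: [0.5895, -0.187, 0.2593]
tcp_rot: [-3.141, 0.001, -0.427]
force: [1.0, 1.1, -2.4]
width: 0.0138
grip_force: 50.0
```

```bash
python3 -c "
from h import *
plan(.5927,-.2367,.19,-.556+np.pi/2)
s=env.sense();print(s['joint_positions'].round(2))"
```

```text
pos [ 0.5895 -0.187   0.2593] yang -1.998 tilt 0.04 q7 -1.42 F [ 1.   1.1 -2.4] w 0.0138 t 9.25 n 2 turn 0.129
[0.0118 0.022  0.0346] 0.064
[0.0132 0.0212 0.0346] 0.064
[-0.53  0.44  1.    1.72 -0.4   1.2  -1.42]
```

{"name": "drive_tool", "arguments": {"increments": [{"offset":[0.012,0.022,0],"turn":0.065,"jaw":1},{"offset":[0.013,0.021,0],"turn":0.064,"jaw":1},{"offset":[0,0,0.04],"turn":0,"jaw":1},{"offset":[0,0,0.035],"turn":0,"jaw":1},{"offset":[0,0,0],"turn":0,"jaw":1}]}}

```text
time_s: 9.88
tool_pos: [0.592, -0.2346, 0.1824]
tcp_rot: [3.14, 0.004, -0.553]
force: [-1.0, -0.0, -2.6]
width: 0.0136
grip_force: 50.0
```

```bash
python3 -c "
from h import *
plan(.5927,-.2367,.166,-.556+np.pi/2,1)
c=fix(snap('scene','scene3'));d=fix(snap('top','top3'))
u,v=pix(c,[.5927,-.2367,.1]).astype(int);print(u,v)
a=cv2.resize(c['img'][v-40:v+35,u-40:u+40,::-1],(480,450),interpolation=cv2.INTER_CUBIC)
u2,v2=pix(d,[.5927,-.2367,.1]).astype(int);print(u2,v2)
b=cv2.resize(d['img'][v2-45:v2+45,u2-32:u2+32,::-1],(320,450),interpolation=cv2.INTER_CUBIC)
cv2.imwrite('pics/ins3.png',np.hstack([a,b]))"
```

```text
pos [ 0.592  -0.2346  0.1824] yang -2.1234 tilt 0.26 q7 -1.39 F [-1.  -0.  -2.6] w 0.0136 t 9.88 n 1 turn 0.003
[0.0018 0.0014 0.0164] 0.003
262 276
418 233
```

View pics/ins3.png

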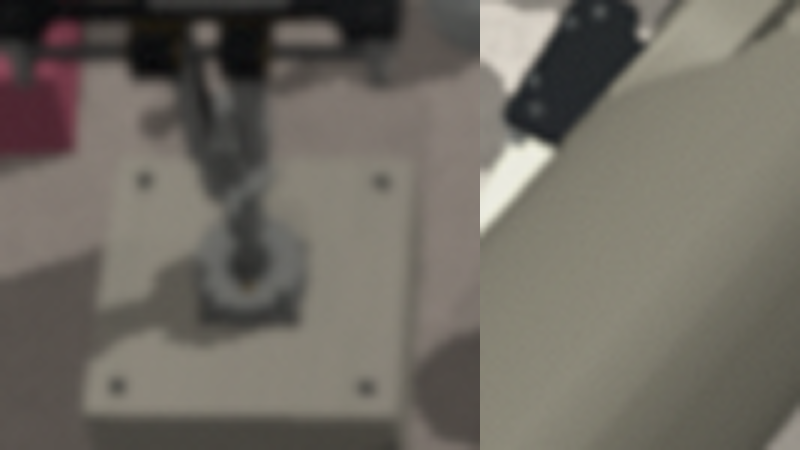

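The hub is at left-crop (248,260) with the shaft tip directly over it, so I'll align and descend gently.

{"name": "drive_tool", "arguments": {"increments": [{"offset":[0.002,0.0015,0],"turn":0.003,"jaw":1},{"offset":[0,0,0.01],"turn":0,"jaw":1},{"offset":[0,0,0.008],"turn":0,"jaw":1},{"offset":[0,0,0.005],"turn":0,"jaw":1},{"offset":[0,0,0],"turn":0,"jaw":1}]}}

```text
time_s: 10.6
tool_pos: [0.5943, -0.2376, 0.161]
tcp_rot: [3.141, 0.001, -0.555]
force: [-0.4, -0.5, -2.4]
width: 0.0136
grip_force: 50.0
```

```bash
python3 -c "
from h import *
plan(.5927,-.2367,.15,-.556+np.pi/2,1)"
```

```text
pos [ 0.5943 -0.2376  0.161 ] yang -2.1261 tilt 0.05 q7 -1.37 F [-0.4 -0.5 -2.4] w 0.0136 t 10.6 n 1 turn 0.001
[-0.0018  0.0001  0.011 ] 0.001
```

{"name": "drive_tool", "arguments": {"increments": [{"offset":[-0.0015,0,0.003],"turn":0,"jaw":1},{"offset":[0,0,0.004],"turn":0,"jaw":1},{"offset":[0,0,0.004],"turn":0,"jaw":1},{"offset":[0,0,0],"turn":0,"jaw":1}]}}

```text
time_s: 11.1
tool_pos: [0.5931, -0.2368, 0.1502]
tcp_rot: [3.141, 0.0, -0.555]
force: [0.4, 0.7, -2.5]
width: 0.0138
grip_force: 50.0
```

{"name": "drive_tool", "arguments": {"increments": [{"offset":[0,0,0.004],"turn":0,"jaw":1},{"offset":[0,0,0.003],"turn":0,"jaw":1},{"offset":[0,0,0.003],"turn":0,"jaw":1},{"offset":[0,0,0.002],"turn":0,"jaw":1},{"offset":[0,0,0],"turn":0,"jaw":1}]}}

```text
time_s: 11.72
tool_pos: [0.5932, -0.2369, 0.1384]
tcp_rot: [3.141, 0.0, -0.555]
force: [-0.9, -0.5, -3.6]
width: 0.0139
grip_force: 50.0
```

{"name": "drive_tool", "arguments": {"increments": [{"offset":[0,0,0.004],"turn":0,"jaw":1},{"offset":[0,0,0.004],"turn":0,"jaw":1},{"offset":[0,0,0.004],"turn":0,"jaw":1},{"offset":[0,0,0.003],"turn":0,"jaw":1},{"offset":[0,0,0],"turn":0,"jaw":1}]}}

```text
time_s: 12.35
tool_pos: [0.5933, -0.237, 0.1235]
tcp_rot: [-3.142, -0.0, -0.555]
force: [-1.7, 1.4, 2.9]
width: 0.0135
grip_force: 50.0
```

The spring now shows in the force at the expected depth (about +6 N), so the key is in the keyway. I'll press on home.

{"name": "drive_tool", "arguments": {"increments": [{"offset":[0,0,0.003],"turn":0,"jaw":1},{"offset":[0,0,0.003],"turn":0,"jaw":1},{"offset":[0,0,0.002],"turn":0,"jaw":1},{"offset":[0,0,0.002],"turn":0,"jaw":1},{"offset":[0,0,0],"turn":0,"jaw":1}], "newtons": 60}}

```text
time_s: 12.98
tool_pos: [0.5934, -0.237, 0.1139]
tcp_rot: [-3.141, -0.0, -0.555]
force: [-3.2, 1.9, 11.3]
width: 0.0134
grip_force: 60.0
```

{"name": "drive_tool", "arguments": {"increments": [{"offset":[0,0,0.001],"turn":0,"jaw":1},{"offset":[0,0,0.001],"turn":0,"jaw":1},{"offset":[0,0,0],"turn":0,"jaw":1}]}}

```text
time_s: 13.35
tool_pos: [0.5935, -0.2371, 0.1138]
tcp_rot: [-3.14, -0.001, -0.556]
force: [-13.1, 9.4, 42.2]
width: 0.0137
grip_force: 60.0
```

{"name": "drive_tool", "arguments": {"increments": [{"offset":[0,0,-0.0007],"turn":0,"jaw":1},{"offset":[0,0,0],"turn":0,"jaw":1},{"offset":[0,0,0],"turn":0,"jaw":1}]}}

```text
time_s: 13.72
tool_pos: [0.5935, -0.2371, 0.1138]
tcp_rot: [-3.14, -0.001, -0.555]
force: [-9.8, 5.9, 30.9]
width: 0.0134
grip_force: 60.0
```

```bash
python3 -c "
from h import *
c=fix(snap('scene','scene4'))
u,v=pix(c,[.5927,-.2367,.1]).astype(int)
cv2.imwrite('pics/ins4.png',cv2.resize(c['img'][v-50:v+40,u-50:u+50,::-1],(600,540),interpolation=cv2.INTER_CUBIC))
s=env.sense();print(s['force'],s['tool_pos'])"
```

```text
[-9.52722924  5.40827446 30.49092592] [ 0.59348894 -0.23713326  0.11380071]
```

View pics/ins4.png

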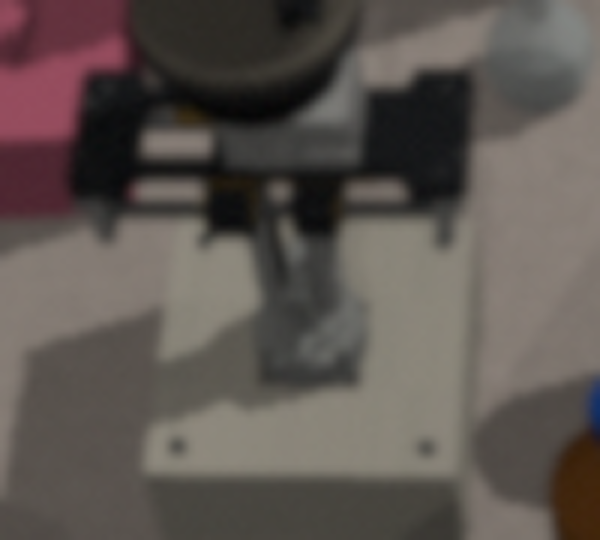

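The collar sits on the hub at about (310,335), with the head still held and no gap visible. The pushing force is steady at about 30 N, so I'm handing in.

```bash
python3 -c "
from workcell import env
print(env.close_job())"
```

```text
the job is handed in; nothing more can be done
None
```

The keyed shaft is pressed fully home in the white drive's hub with its key in the keyway, and the gripper is still holding it by the head at about 30 N; I handed the job in at about 14 s (no verdict was returned).

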